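Drive a sprung dowel home in a cylinder head

ROBOT

A 7-joint arm with a two-finger parallel gripper is mounted at the origin on the work surface. World frame = base frame: x ahead of the robot, y to its left, z up, the work surface at z = 0. Lengths are in m, angles in rad, forces in N, time in s.
With the tool pointing down it reaches from about 0.425 to 0.95 m from the base axis. Payload 4.7 kg.
Tool frame: the origin (TCP) lies between the finger pads; the fingertips stand 14 mm ahead of it and the grasp point (between the pads) lies 5 mm behind it; x points along the fingers, z is the direction in which the jaws open and shut, and the axes are right-handed (so a half turn about x gives the same grasp; the last joint's range is limited). The gripper opens to 85 mm and grips with 20 to 120 N. Pads are 22 mm wide; open, the fingers measure 114 mm over their backs; the gripper's body (76 mm by 85 mm) begins 54 mm behind the grasp point. The pads swing forward as they close: fully open they stand 13 mm farther back than shut.
Start: joints at [1.306, 0.469, -0.049, 1.532, 0.024, 1.141, -0.082], TCP at [0.158, -0.656, 0.245] pointing down, gripper open.
Joint ranges: [-2.59, 2.59], [-0.33, 1.99], [-1.39, 1.29], [0.1, 2.45], [-1.04, 4.18], [0.21, 1.99], [-2.66, 2.66]. Speed limits (rad/s): [2.57, 2.57, 3.14, 3.14, 3.14, 3.14, 3.14].

INTERFACE

Orientations are given as [roll, pitch, yaw] about the fixed x, y, z axes, in that order (R = Rz(yaw) Ry(pitch) Rx(roll)).
In Python, from rig import env gives the robot as it stands. The module is installed in compiled form; this text tells all that it offers.
- The arm moves only by the tool carry_out, never from a script. Its argument "moves" is one flat list of numbers, 6 for each row, row after row: the shift along the world's x, y, z in m, then the turn, a rotation vector about the world's x, y, z in rad. A call has 1 to 5 rows; each row is the pose to reach, as a shift and turn from the pose commanded when the call began; what a row does not reach only later rows make up. A row lasts 1/8 s, in which the tool goes at most 62.5 mm and 10.7 degrees, less where a joint would pass 70% of its speed; a pose out of reach is approached as far as the arm can. A call with a gripper value outside its range is refused whole. "claw" is the gripper's target within -1 to 1 (fully open at 1, half-way at 0, shut at -1), set as the call begins (left out, the last holds). The fingers move at their own pace and stop on an object; "force" is the grip in N (left out, the last holds). Time passes only in rows, so rows that repeat a pose let the fingers close. It gives the time, the measured TCP pose, the force and the opening at its end, in the units of the state.
- env.read_state(): the state, without advancing time (a new reading comes with each control period).
- env.camera(name): name is "side" or "top"; returns the picture (420x560x3 uint8, red, green, blue); there is no depth.
- env.camera_model(name): a dict with "fx", "fy", "cx", "cy" (pixels), "R" (3x3) and "t" (3): a world point X has camera coordinates R X + t. Camera axes: x right, y down, z forward; pixel columns grow to the right and rows downward; lengths in m; the calibration is good to about 2 mm. A picture is of the moment at which its call begins. camera_model takes no time and is no camera call.
- env.finish_job(): hands the job in, once; it reports no verdict.
Trained networks look in the newest picture that a camera, given by its name, has taken for a name from the list of things; names that differ only in an ending like _2 or _b are one class to them, and where a whole thing is asked for, a point or a joint stands for the part that bears it (a point fixed in the world has none). Each returns a list of dicts, best first, with "p" (0 to 1); they miss things now and then, are a little off and sometimes report something else, mostly with a low value. They report only what shows in the picture. A call takes as long as a camera call. They do not tell look-alikes from the thing itself.
- env.recognise(camera, name): "rect" ([centre column, centre row, width, height] in pixels, round what is visible of it).
The state is a dict: "time": time; "joint_positions": joint angles; "qvel": joint speeds; "joint_torque": joint torques, N m; "eef_pos": TCP position; "orientation": TCP orientation; "force": force on the tool from outside, world axes, zero at the start; "moment": the same for the moment, N m; "gripper_width": opening from 0.0 (shut) to 1.0 (fully open).
Only numpy, scipy, OpenCV 4.12 (cv2) and the standard library are available. Lean on these libraries where they do the work, as an engineer would, in place of code of your own. Each camera call takes 0.05 s, during which the arm holds its last target. There are 200 camera calls.

TASK

One of the three red-collared spring dowels in the aluminium cylinder head still stands proud, showing its yellow shank. Hold the mallet by its handle and knock that dowel down with brisk blows of the mallet's face (do not lean on it slowly, and do not push it with the gripper) until its collar is fully home on the head like the other two, without hitting the head's machined face. Then set the mallet back down on its cardboard pad, not dropping it, and leave everything else where it is.

Things in the scene. Friction and masses are not known exactly. Their poses are not given: they have to be found in the camera images.
- dowel (a joint): travel of the proud spring dowel in m: 0 = highest (its collar 14 mm above the head's face), grows as it is driven down, 0.014 = fully home (collar on the face). It starts between 0 and 0.004. It is stiff (about 8 N to move) and stays where it is left
- dowel_top (a point): centre of the top of the proud dowel's collar, z up. Collar: red with a bright steel centre dot and slot, 24 mm diameter, 6 mm thick, on a yellow shank of 21 mm diameter. Fully home this point is 6 mm above the head's face
- seated_a: a dowel of the same make, already home and fixed; origin on the head's face at its axis, collar top 6 mm above that
- seated_b: another such dowel, already home and fixed; same origin. The three dowels swap places from run to run
- cyl_head: aluminium cylinder head lying with its machined face up on two wooden blocks, fixed; 160 mm (x) by 290 mm (y), face 105 mm above the bench; origin on the bench under its centre. The dowels stand at (-58, -105), (58, 0) and (-58, 105) mm in its x, y
- mallet: mallet standing on its head on the pad, 0.3 to 0.5 kg. Head: upright cylinder 52 mm diameter, 70 mm tall, dark with orange faces at both ends; origin at the centre of its lower face, z up. Wooden handle, level, 20 mm wide (y), 26 mm tall (z), middle line 35 mm above the lower face, from x = -24 to x = -180 mm. Balance point 11 mm from the head's axis, towards the handle
- mallet_grip (a point): point on the middle line of the mallet's handle 55 mm from the head's axis, a good place to pinch it from above across its 20 mm width (fingers closing along the mallet's y)
- pad: square cardboard pad, 220 by 220 mm, 5 mm thick, fixed to the bench; origin under its centre
- spring1: bystander: loose steel valve spring standing on end, 34 mm diameter, 45 mm tall; origin under its centre
- valve1: bystander: loose steel engine valve lying down, 100 mm long, 32 mm head; origin near its middle, on the bench
- spanner: bystander: loose spanner lying on the bench, about 180 mm long; origin at its middle
- oil: bystander: loose blue can, 60 mm diameter, 130 mm tall; origin under its centre
Mind the look-alikes: they are no part of the job. What is meant by the mallet is not blue or pink, and is the larger of those in its own colour.

How it is judged:
On the way:
1. the dowel is struck: it moves down faster than 30 mm/s under the mallet (velocity of joint dowel above 0.03 m/s and contact force between mallet and dowel above 1 N).
At the end, for the whole second after the job is handed in: the dowel's collar is within 2 mm of the head's face (joint above 0.012), and the mallet rests, released, with the centre of its head over the cardboard pad (within 110 mm of the pad's middle along each side) (value of joint dowel above 0.012 m and x of mallet in the frame of pad between -0.11 and 0.11 m and y of mallet in the frame of pad between -0.11 and 0.11 m and height (world z) of mallet below 0.06 m and linear speed of mallet below 0.03 m/s); the robot touches nothing.
It fails at once if the mallet hits the cylinder head or a seated dowel harder than 8 N (contact force between mallet and cyl_head above 8 N or contact force between mallet and seated_a above 8 N or contact force between mallet and seated_b above 8 N).
It fails at once if the gripper or arm pushes the proud dowel (over 2 N) (contact force between any of the fingers, the arm and dowel above 2 N).
It fails at once if the mallet is dropped or thrown (faster than 0.7 m/s while out of the fingers) (linear speed of mallet above 0.7 m/s and contact force between the fingers and mallet below 0.3 N).
It fails at once if a bystander is shifted more than 40 mm (distance of any of spring1, valve1, spanner, oil from where it was at the start of the episode above 0.04 m).
It also fails if it takes over 58 s, if anything falls off the work surface, if the arm or the gripper's body presses on something with over 40 N, if the wrist force passes 120 N, or if a joint passes its speed limit or range.

## Working session

There is one attempt and no reset: what is moved stays moved. The work goes in short steps, Python scripts to look and compute and a tool call to move; the robot and the scene stay as the last step left them, time stands still between calls to the robot, and variables do not carry over. Pictures are saved under pics/ and viewed, about 8 in all and at most 12, crops included, and the job is handed in when it is done.

Besides the shell and the picture viewer there is one more tool, called after "Request:" in YAML: its name, and indented under it one key for each argument. carry_out: Moves the arm, as the interface text tells. Its arguments: {"type":"object","properties":{"moves":{"type":"array","items":{"type":"number"}},"claw":{"type":"number"},"force":{"type":"number"}},"required":["moves"]}

```bash
mkdir -p pics && python3 - <<'E'
from rig import env
import cv2,numpy as np
s=env.read_state();print(s['time'],s['eef_pos'],s['orientation'],s['force'],s['gripper_width'])
for c in('side','top'):
    cv2.imwrite(f'pics/{c}0.png',env.camera(c)[:,:,::-1])
    m=env.camera_model(c);print(c,m['fx'],m['fy'],m['cx'],m['cy'],np.round(m['R'],3).tolist(),m['t'], -np.array(m['R']).T@m['t'])
    for n in('mallet','dowel_top','dowel','cyl_head','pad','seated_a','spring1','valve1','spanner','oil'):
        print(n,[(np.round(d['rect']).astype(int).tolist(),round(d['p'],2)) for d in env.recognise(c,n)])
E
```

```text
0.0 [ 0.15757086 -0.65575326  0.24426542] [-3.11200655  1.56880309  1.83619672] [-0.26023931  0.26978251  0.56170178] 0.9982261188807322
side 412.16034743791414 412.16034743791414 275.16877759867276 209.1103001694786 [[-0.665, -0.746, -0.012], [-0.351, 0.327, -0.878], [0.659, -0.58, -0.479]] [0.414179   0.24056832 0.98354151] [-0.2882514   0.80071022  0.68741949]
mallet [([161, 339, 61, 90], 0.86), ([297, 313, 54, 44], 0.8), ([390, 230, 13, 36], 0.65), ([236, 248, 41, 51], 0.59)]
dowel_top [([307, 189, 12, 10], 0.48)]
dowel []
cyl_head [([328, 194, 98, 58], 0.57)]
pad [([239, 256, 92, 53], 0.62)]
seated_a []
spring1 []
valve1 [([213, 212, 30, 10], 0.52)]
spanner [([230, 250, 37, 51], 0.59), ([242, 256, 90, 56], 0.51), ([265, 188, 20, 6], 0.48)]
oil [([186, 213, 21, 44], 0.7)]
top 527.1682822841709 527.1682822841709 272.6058327434818 202.14769998504403 [[0.075, -0.997, 0.004], [-0.971, -0.074, -0.226], [0.225, 0.013, -0.974]] [0.06874616 0.49837204 1.16547415] [0.21647112 0.08986687 1.24759566]
mallet [([392, 298, 60, 52], 0.89), ([211, 190, 42, 89], 0.76), ([184, 310, 18, 72], 0.68), ([71, 246, 85, 50], 0.65)]
dowel_top [([352, 179, 9, 17], 0.6)]
dowel []
cyl_head [([402, 187, 150, 128], 0.63)]
pad [([221, 191, 116, 113], 0.65)]
seated_a [([413, 158, 8, 14], 0.66), ([437, 223, 10, 9], 0.61)]
spring1 [([310, 100, 12, 16], 0.53)]
valve1 []
spanner [([383, 93, 65, 35], 0.58)]
oil [([221, 86, 28, 48], 0.64)]
```

View pics/top0.png

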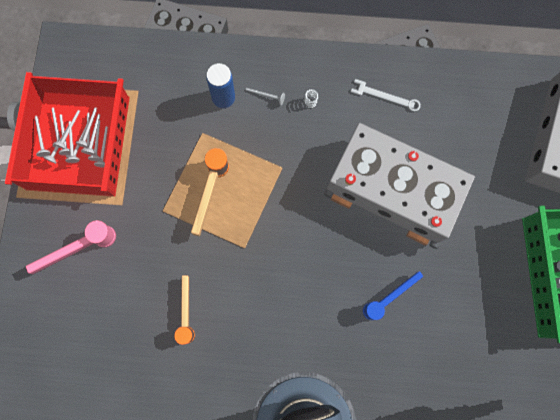

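View pics/side0.png

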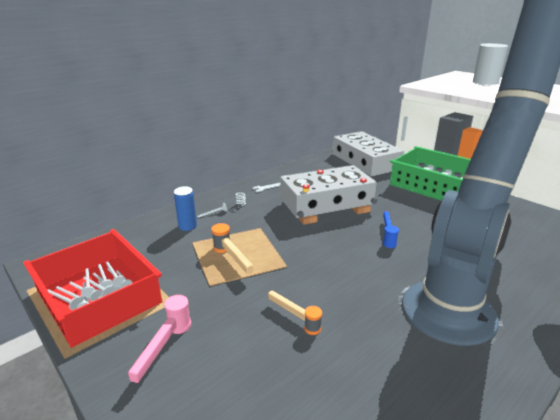

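Top view: candidates for the mallet are the orange one on the pad (216,160), a smaller orange one (184,336), a pink one (98,234) and a blue one (375,310). I choose the one on the pad. Dowels show at (350,179), (413,156) and (437,222) in the top view. In the side view the one at (307,188) looks yellow. One close crop will check both choices.

```bash
cat > h.py <<'E'
import numpy as np,cv2
from rig import env
def proj(c,X):
    m=env.camera_model(c);p=np.atleast_2d(X)@np.array(m['R']).T+m['t']
    return np.c_[m['fx']*p[:,0]/p[:,2]+m['cx'],m['fy']*p[:,1]/p[:,2]+m['cy']]
def plane(c,uv,z):
    m=env.camera_model(c);R=np.array(m['R']);o=-R.T@m['t']
    d=R.T@np.array([(uv[0]-m['cx'])/m['fx'],(uv[1]-m['cy'])/m['fy'],1]);return o+d*(z-o[2])/d[2]
def comps(img,lo,hi,box,amin=8):
    u,v,U,V=box;h=cv2.cvtColor(img,cv2.COLOR_RGB2HSV)[v:V,u:U]
    m=cv2.inRange(h,np.array(lo),np.array(hi));n,l,s,c=cv2.connectedComponentsWithStats(m)
    return [(np.round(c[i]+[u,v],1).tolist(),int(s[i,4])) for i in range(1,n) if s[i,4]>=amin]
E
python3 - <<'E'
from h import *
t=cv2.imread('pics/top0.png')[:,:,::-1];s=cv2.imread('pics/side0.png')[:,:,::-1]
a=cv2.resize(t[110:260,160:310],(400,400),interpolation=2);b=cv2.resize(s[155:225,270:390],(400,233),interpolation=2)
b2=cv2.resize(t[120:245,325:480],(400,322),interpolation=2)
o=np.zeros((560,800,3),np.uint8);o[:400,:400]=a;o[:233,400:]=b;o[235:557,400:]=b2
cv2.imwrite('pics/crop.png',o[:,:,::-1])
print('orange',comps(t,(5,180,150),(16,255,255),(160,110,310,260)),comps(s,(5,180,120),(16,255,255),(190,200,300,280)))
print('small',comps(t,(5,180,150),(16,255,255),(160,310,210,360)))
print('red t',comps(t,(0,120,90),(6,255,255),(325,120,480,250),4),comps(t,(172,120,90),(180,255,255),(325,120,480,250),4))
print('red s',comps(s,(0,120,90),(6,255,255),(270,155,390,225),3),comps(s,(172,120,90),(180,255,255),(270,155,390,225),3))
print('yel',comps(t,(18,150,120),(35,255,255),(325,120,480,250),2),comps(s,(18,150,120),(35,255,255),(270,155,390,225),2))
E
```

```text
orange [([215.4, 158.9], 356), ([227.1, 169.0], 9)] [([220.2, 232.6], 32), ([219.9, 250.3], 16)]
small [([182.9, 335.2], 236)]
red t [([412.7, 156.1], 55), ([350.3, 178.8], 57), ([435.8, 221.4], 63)] []
red s [([320.0, 171.7], 7), ([363.2, 180.2], 11), ([305.7, 186.5], 11)] []
yel [] [([305.5, 189.5], 8)]
```

View pics/crop.png

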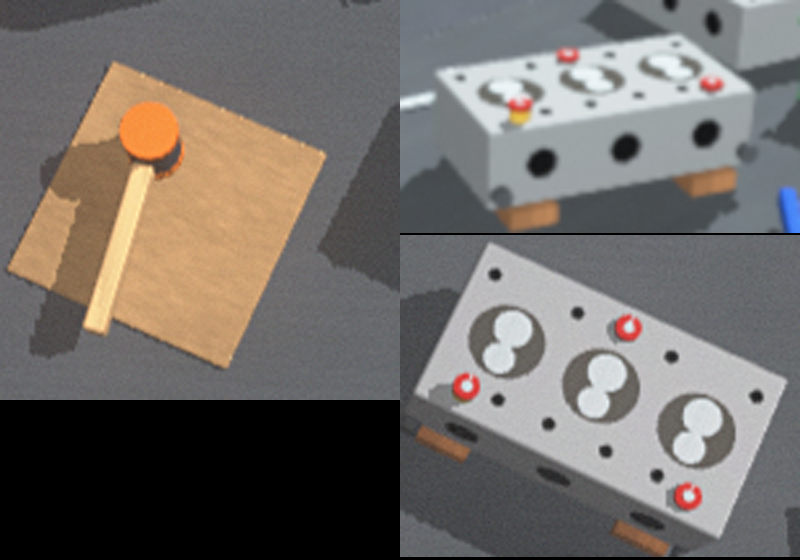

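The crop confirms it. The larger orange mallet on the pad has its head at top (215,159) and its handle end near (196,234). The proud dowel is the near-left one, at top (350,179) and side (306,187), with its yellow shank showing. Next I compute the geometry.

```bash
cat > geo.py <<'E'
from h import *
from scipy.optimize import least_squares
t=cv2.imread('pics/top0.png')[:,:,::-1]
f=lambda p:(p[0]/400*150+160-.3,p[1]/400*150+110-.3)
pc=[plane('top',f(p),.005)[:2] for p in [(112,62),(326,155),(228,367),(10,270)]]
print('pad',np.mean(pc,0),np.linalg.norm(np.diff(pc,axis=0),axis=1))
g=lambda p:((p[0]-400)/400*155+325-.3,(p[1]-235)/322*125+120-.3)
hc=[plane('top',g(p),.105)[:2] for p in [(488,243),(786,380),(719,538),(414,392)]]
print('head',np.mean(hc,0),np.linalg.norm(np.diff(hc,axis=0),axis=1))
A=plane('top',(412.7,156.1),.111);B=plane('top',(435.8,221.4),.111);D=plane('top',(350.3,178.8),.123)
print('dowels',A,B,D,'AB',np.hypot(*(A-B)[:2]),'AD',np.hypot(*(A-D)[:2]),'BD',np.hypot(*(B-D)[:2]),'expect 156.5,156.5,210')
# fit head pose: assignment: A=(58,0), D,B=(-58,+-105)
L=np.array([[.058,0],[-.058,-.105],[-.058,.105]])
def T(p,l):
    c,s=np.cos(p[2]),np.sin(p[2]);return l@np.array([[c,s],[-s,c]])+p[:2]
W=np.array([A[:2],B[:2],D[:2]])
r=min((least_squares(lambda p:(T(p,L)-W).ravel(),[*np.mean(hc,0),y]) for y in(0,.5,-.5)),key=lambda r:r.cost)
print('headpose',r.x,'res',np.abs(r.fun).max(),'dowel fit',T(r.x,L[2:]))
# proud triangulation
def tri(uv1,uv2):
    return least_squares(lambda X:np.r_[proj('top',X)[0]-uv1,proj('side',X)[0]-uv2],[.5,0,.1])
q=tri((350.3,178.8),(305.7,186.5));print('tri dowel',q.x,q.fun)
for z,uv,n in((.111,(412.7,156.1),(320,171.7)),(.111,(435.8,221.4),(363.2,180.2))):
    q=tri(uv,n);print('tri seated',q.x,q.fun)
H=plane('top',(215.4,158.9),.075);E=plane('top',f((97,326)),.053);print('mallet head',H,'end',E,np.hypot(*(H-E)[:2]),'yaw of x axis',np.arctan2(*(H-E)[[1,0]]))
# handle axis: wood pixels
h=cv2.cvtColor(t,cv2.COLOR_RGB2HSV);m=cv2.inRange(h,np.array((12,60,200)),np.array((28,150,255)))
m[:110]=0;m[260:]=0;m[:,:160]=0;m[:,310:]=0
n,l,s,c=cv2.connectedComponentsWithStats(m);i=1+s[1:,4].argmax();ys,xs=np.where(l==i);print(s[i],c[i])
P=np.array([plane('top',(x,y),.053)[:2] for x,y in zip(xs,ys)]);mu=P.mean(0);d=np.linalg.svd(P-mu)[2][0]
if d@(H[:2]-mu)<0:d=-d
print('handle mu',mu,'dir',d,'yaw',np.arctan2(d[1],d[0]),'proj range',((P-mu)@d).min(),((P-mu)@d).max(),'H along/off',(H[:2]-mu)@d,np.cross(d,H[:2]-mu))
print('grip pt',H[:2]-.055*d)
E
python3 -W ignore geo.py
```

```text
pad [0.52757118 0.22926414] [0.21930684 0.21540294 0.21658419]
head [ 0.55726648 -0.18175534] [0.28559703 0.1559467  0.28666229]
dowels [ 0.6097917  -0.20262366  0.111     ] [ 0.46307261 -0.25551941  0.111     ] [ 0.54240008 -0.06243565  0.123     ] AB 0.15596297383372174 AD 0.155545198102316 BD 0.20874429955575557 expect 156.5,156.5,210
headpose [ 0.55631009 -0.18085936 -0.3890391 ] res 0.0007294243445417764 dowel fit [[ 0.54247065 -0.06170623]]
tri dowel [ 0.54440601 -0.06346563  0.11582086] [ 0.02449352  0.03413716 -0.05961963 -0.0104011 ]
tri seated [ 0.61213109 -0.2044506   0.10406663] [ 0.0183954   0.02642362 -0.04931067 -0.00782324]
tri seated [ 0.4644839  -0.25785977  0.1036738 ] [ 0.05125919  0.0827923  -0.14741562 -0.01465757]
mallet head [0.58052281 0.24617473 0.075     ] end [0.40940649 0.27592229 0.053     ] 0.1736827904248418 yaw of x axis -0.17212387516005326
[ 192  146   90   94 4518] [235.89929172 194.16755201]Traceback (most recent call last):
  File "geo.py", line 30, in <module>
    P=np.array([plane('top',(x,y),.053)[:2] for x,y in zip(xs,ys)]);mu=P.mean(0);d=np.linalg.svd(P-mu)[2][0]
                ~~~~~^^^^^^^^^^^^^^^^^^
  File "h.py", line 7, in plane
    m=env.camera_model(c);R=np.array(m['R']);o=-R.T@m['t']
ValueError: time passes only in moves, steps and waits
```

```bash
python3 -W ignore - <<'E'
from h import *
t=cv2.imread('pics/top0.png')[:,:,::-1]
hsv=cv2.cvtColor(t,cv2.COLOR_RGB2HSV)
for p in [(212,185),(205,205),(199,225),(240,200)]:print(p,hsv[p[1],p[0]])
M=env.camera_model('top');R=np.array(M['R']);o=-R.T@M['t']
def pl(uv,z):
    uv=np.atleast_2d(uv).astype(float);d=np.c_[(uv[:,0]-M['cx'])/M['fx'],(uv[:,1]-M['cy'])/M['fy'],np.ones(len(uv))]@R
    return (o+d*((z-o[2])/d[:,2])[:,None])[:,:2]
H=pl((215.4,158.9),.075)[0]
for vmin in(215,225,235):
    m=cv2.inRange(hsv,np.array((12,60,vmin)),np.array((28,150,255)));m[:172]=0;m[260:]=0;m[:,:160]=0;m[:,225:]=0
    n,l,s,c=cv2.connectedComponentsWithStats(m)
    i=1+s[1:,4].argmax();ys,xs=np.where(l==i)
    P=pl(np.c_[xs,ys],.053);mu=P.mean(0);d=np.linalg.svd(P-mu,full_matrices=False)[2][0]
    if d@(H-mu)<0:d=-d
    a=(P-mu)@d;b=(P-mu)@[-d[1],d[0]]
    print(vmin,s[i].tolist(),'mu',mu,'yaw',np.arctan2(d[1],d[0]),a.min(),a.max(),'w',np.percentile(b,[3,97]),'H',(H-mu)@d,np.cross(d,H-mu),'grip',H-.055*d)
E
```

```text
(212, 185) [ 21  89 252]
(205, 205) [ 21  92 246]
(199, 225) [ 20 100 243]
(240, 200) [ 16 112 198]
215 [192, 172, 26, 62, 518] mu [0.4797982  0.26420613] yaw -0.19151541559409113 -0.07431798008822386 0.07664095924110899 w [-0.00901689  0.00897881] H 0.10231526636685977 0.0014708806541658334 grip [0.52652838 0.25664381]
225 [192, 172, 26, 62, 478] mu [0.47982279 0.26461761] yaw -0.19152651599418588 -0.07385709141007338 0.07607283230673398 w [-0.00825855  0.00830886] H 0.1023694439331659 0.0010633859987551689 grip [0.52652849 0.25664441]
235 [192, 173, 25, 61, 451] mu [0.47919291 0.26486701] yaw -0.19123338127678965 -0.07299410909378637 0.07625588075535165 w [-0.00783284  0.00793051] H 0.1030355469517051 0.0009082399250735125 grip [0.52652543 0.25662858]
```

```bash
cat >> h.py <<'E'
from scipy.spatial.transform import Rotation as Rn
def st():
    s=env.read_state();R=Rn.from_euler('xyz',s['orientation']).as_matrix()
    print('t',round(s['time'],2),'pos',np.round(s['eef_pos'],4),'x',np.round(R[:,0],3),'jaw',np.round(R[:,2],3),'jawang',round(np.arctan2(R[1,2],R[0,2]),3),'F',np.round(s['force'],1),'M',np.round(s['moment'],2),'w',round(s['gripper_width'],3),'q',np.round(s['joint_positions'],2))
    return s,R
E
python3 - <<'E'
from h import *
s,R=st()
for a in(1.38,1.38-np.pi):
    z=np.array([np.cos(a),np.sin(a),0]);x=np.array([0,0,-1.]);T=np.c_[x,np.cross(z,x),z]
    print(a,Rn.from_matrix(T@R.T).as_rotvec())
E
```

```text
t 1.1 pos [ 0.1577 -0.6563  0.2453] x [ 0. -0. -1.] jaw [ 0.234 -0.972  0.   ] jawang -1.335 F [ 0.8 -0.3 -0.5] M [ 0.01  0.01 -0.04] w 0.999 q [ 1.31  0.47 -0.05  1.53  0.02  1.14 -0.08]
1.38 [-5.78330895e-05  1.09029503e-04  2.71500906e+00]
-1.7615926535897932 [ 7.90944637e-05  4.19544901e-05 -4.26583595e-01]
```

Request:
carry_out:
  moves: [0.048,0.031,0,0,0,0.17,0.097,0.062,0,0,0,0.34,0.145,0.094,0,0,0,0.51,0.194,0.125,0,0,0,0.68,0.242,0.156,0,0,0,0.85]
  claw: 1
  force: 100

```text
time: 1.72
eef_pos: [0.4012, -0.4993, 0.2456]
orientation: [-0.479, 1.57, -0.959]
force: [-0.2, -1.0, -0.6]
gripper_width: 0.999
```

Request:
carry_out:
  moves: [0.032,0.048,0,0,0,0.17,0.064,0.096,0,0,0,0.34,0.096,0.144,0,0,0,0.51,0.128,0.192,0,0,0,0.68,0.16,0.24,0,0,0,0.85]

```text
time: 2.35
eef_pos: [0.5606, -0.259, 0.2456]
orientation: [-1.124, 1.57, -0.754]
force: [0.4, -0.6, -0.4]
gripper_width: 0.999
```

Request:
carry_out:
  moves: [0.002,0.058,0,0,0,0.17,0.004,0.116,0,0,0,0.34,0.006,0.174,0,0,0,0.51,0.008,0.232,0,0,0,0.68,0.01,0.29,0,0,0,0.85]

```text
time: 2.98
eef_pos: [0.5697, 0.0312, 0.2456]
orientation: [-1.596, 1.57, -0.376]
force: [1.0, 1.0, -0.8]
gripper_width: 1.002
```

Request:
carry_out:
  moves: [-0.01,0.055,-0.02,0,0,0.08,-0.02,0.11,-0.04,0,0,0.165,-0.03,0.165,-0.06,0,0,0.165,-0.041,0.227,-0.095,0,0,0.165,-0.041,0.227,-0.095,0,0,0.165]

```text
time: 3.6
eef_pos: [0.5257, 0.261, 0.1489]
orientation: [1.397, 1.567, 2.785]
force: [0.4, -1.7, 0.5]
gripper_width: 1.0
```

```bash
python3 - <<'E'
from h import *
st()
a=env.camera('top');b=env.camera('side')
o=np.zeros((400,800,3),np.uint8);o[:,:400]=cv2.resize(a[110:260,140:290],(400,400),interpolation=2);o[:,400:]=cv2.resize(b[170:320,170:320],(400,400),interpolation=2)
cv2.imwrite('pics/p1.png',o[:,:,::-1])
E
```

```text
t 3.6 pos [0.5257 0.261  0.1489] x [-0.003  0.001 -1.   ] jaw [0.182 0.983 0.001] jawang 1.388 F [ 0.4 -1.7  0.5] M [-0.02 -0.03 -0.  ] w 1.0 q [ 0.07  0.57 -0.82  1.81  0.49  0.98  0.43]
```

View pics/p1.png

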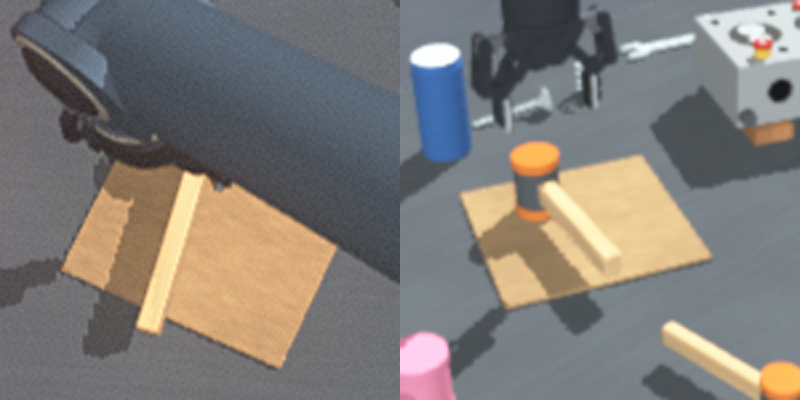

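Both views show the open gripper above the handle with the jaw axis square to it. Side crop: the mallet is untouched at (535,180). Descend and grip.

Request:
carry_out:
  moves: [0,0,-0.03,0,0,0,0,0,-0.07,0,0,0,0,0,-0.1,0,0,0,0,0,-0.114,0,0,0,0,0,-0.114,0,0,0]

```text
time: 4.32
eef_pos: [0.5294, 0.2554, 0.0363]
orientation: [3.076, 1.57, -1.829]
force: [-0.5, -0.0, 0.6]
gripper_width: 1.001
```

Request:
carry_out:
  moves: [0,0,0,0,0,0,0,0,0,0,0,0,0,0,0,0,0,0,0,0,0,0,0,0,0,0,0,0,0,0]
  claw: -1
  force: 110

```text
time: 4.95
eef_pos: [0.5289, 0.2567, 0.037]
orientation: [-1.977, 1.57, -0.597]
force: [0.0, -1.0, 6.1]
gripper_width: 0.217
```

Request:
carry_out:
  moves: [0,0,0,0,0,0,0,0,0,0,0,0,0,0,0.01,0,0,0,0,0,0.03,0,0,0,0,0,0.04,0,0,0]

```text
time: 5.58
eef_pos: [0.5292, 0.2573, 0.078]
orientation: [-0.683, 1.569, 0.697]
force: [-0.5, -0.2, -4.4]
gripper_width: 0.214
```

```bash
python3 - <<'E'
from h import *
st()
b=env.camera('side')
cv2.imwrite('pics/p2.png',cv2.resize(b[170:290,170:330],(800,600),interpolation=2)[:,:,::-1])
E
```

```text
t 5.58 pos [0.5292 0.2573 0.078 ] x [ 0.002  0.001 -1.   ] jaw [0.189 0.982 0.002] jawang 1.38 F [-0.5 -0.2 -4.4] M [ 0.04  0.14 -0.04] w 0.214 q [ 0.02  0.65 -0.76  1.86  0.58  0.86  0.36]
```

View pics/p2.png

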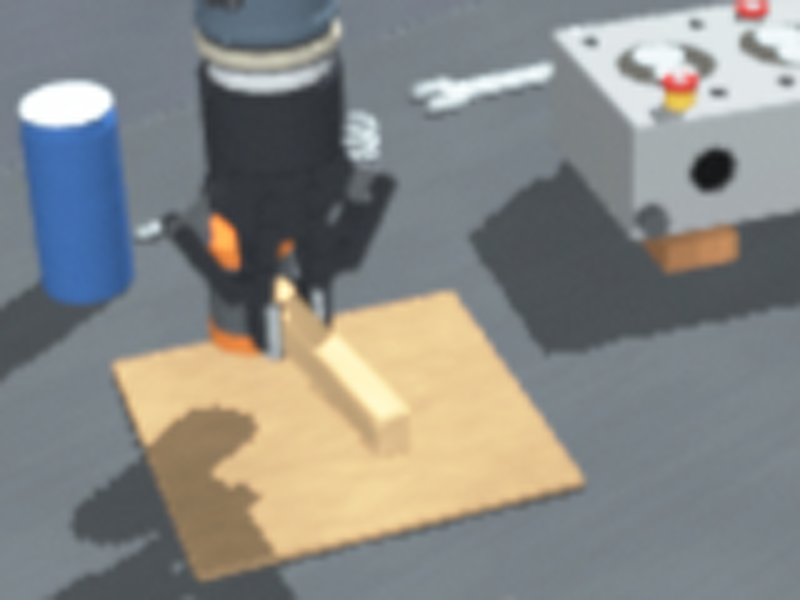

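The mallet is held across the handle near the head and lifted level, and the pad is visible under it. The 4.4 N reading means about 0.45 kg. Carry it above the dowel.

Request:
carry_out:
  moves: [0,0,0.04,0,0,0,0,-0.02,0.09,0,0,0,-0.005,-0.06,0.125,0,0,0,-0.012,-0.105,0.14,0,0,0,-0.018,-0.15,0.14,0,0,0]

```text
time: 6.25
eef_pos: [0.5109, 0.1057, 0.2179]
orientation: [-1.429, 1.568, -0.048]
force: [0.5, -0.5, -4.3]
gripper_width: 0.213
```

Request:
carry_out:
  moves: [-0.006,-0.045,0,0,0,0,-0.012,-0.09,0,0,0,0,-0.017,-0.13,0,0,0,0,-0.02,-0.152,0,0,0,0,-0.0205,-0.158,0,0,0,0]

```text
time: 6.88
eef_pos: [0.4896, -0.053, 0.2162]
orientation: [2.497, 1.57, -2.409]
force: [-0.0, 0.0, -3.2]
gripper_width: 0.216
```

Request:
carry_out:
  moves: [0,0,-0.01,0,0,0,0,0,-0.02,0,0,0,0,0,-0.025,0,0,0,0,0,-0.025,0,0,0,0,0,-0.025,0,0,0]

```text
time: 7.5
eef_pos: [0.4905, -0.051, 0.1915]
orientation: [-0.878, 1.57, 0.502]
force: [-0.1, -0.3, -3.7]
gripper_width: 0.215
```

```bash
python3 - <<'E'
from h import *
s,R=st()
a=env.camera('top');b=env.camera('side')
print('mallet',[(np.round(d['rect'],1).tolist(),round(d['p'],2)) for d in env.recognise('side','mallet')])
print(comps(b,(5,180,100),(16,255,255),(250,100,400,230)),comps(b,(0,120,90),(4,255,255),(270,140,390,225),3))
for n,c,x in(('top',a,(320,90)),('side',b,(250,110))):
    print(n,'dowel',proj(n,[.5425,-.062,.123]),'head lo/up expect',proj(n,[[.5425,-.062,s['eef_pos'][2]-.0315],[.5425,-.062,s['eef_pos'][2]+.0385]]))
o=np.zeros((600,800,3),np.uint8);o[:,:400]=cv2.resize(a[90:270,300:420],(400,600),interpolation=2);o[:,400:]=cv2.resize(b[100:220,260:340],(400,600),interpolation=2)
cv2.imwrite('pics/p3.png',o[:,:,::-1])
E
```

```text
t 7.5 pos [ 0.4905 -0.051   0.1915] x [ 0.  0. -1.] jaw [0.189 0.982 0.   ] jawang 1.381 F [-0.1 -0.3 -3.7] M [ 0.07  0.1  -0.02] w 0.215 q [ 0.74  0.36 -0.88  1.98  0.33  0.96  1.08]
mallet [([323.3, 173.2, 44.2, 25.2], 0.96), ([161.3, 339.8, 60.4, 85.7], 0.86), ([389.0, 230.4, 14.4, 39.5], 0.86), ([295.9, 313.0, 52.6, 43.6], 0.83)]
[([303.5, 175.8], 8)] [([363.0, 180.2], 12), ([305.7, 186.5], 11)]
top dowel [[350.10524978 178.74222778]] head lo/up expect [[352.63951856 174.10655702]
 [357.90561393 164.47384388]]
side dowel [[305.79574037 184.78285432]] head lo/up expect [[306.07003685 174.16101131]
 [306.6101093  153.24727299]]
```

View pics/p3.png

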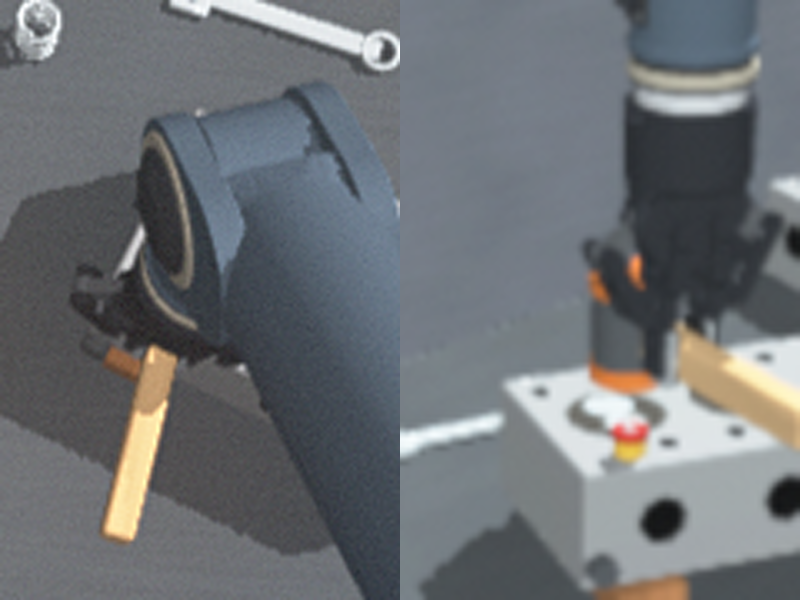

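In the side view, the mallet's lower orange rim has its left edge at pixel column 297.6 (expected 297.8) and its bottom at row 178.6 (expected 178.1). The face is level and centred over the dowel, with about 37 mm of gap. First a moderate blow, then lift.

Request:
carry_out:
  moves: [0,0,-0.015,0,0,0,0,0,-0.045,0,0,0,0,0,-0.015,0,0,0,0,0,0,0,0,0,0,0,0,0,0,0]

```text
time: 8.28
eef_pos: [0.4911, -0.0514, 0.1921]
orientation: [-1.607, 1.568, -0.227]
force: [-0.2, -0.0, -4.4]
gripper_width: 0.212
```

```bash
cat > chk.py <<'E'
from h import *
import sys
s,R=st();b=env.camera('side');cv2.imwrite(f'pics/{sys.argv[1]}.png',cv2.resize(b[100:220,250:370],(600,600),interpolation=2)[:,:,::-1])
print('red',comps(b,(0,120,90),(4,255,255),(270,140,390,225),3),'yel',comps(b,(18,150,110),(35,255,255),(280,175,330,205),1),'orange',comps(b,(5,180,100),(16,255,255),(285,100,330,200),3))
for z in(.123,.117,.111):print(z,proj('side',[.5425,-.062,z]))
E
python3 chk.py s1
```

```text
t 8.28 pos [ 0.4911 -0.0514  0.1921] x [ 0.003 -0.001 -1.   ] jaw [ 0.19   0.982 -0.   ] jawang 1.38 F [-0.2 -0.  -4.4] M [ 0.07  0.15 -0.03] w 0.212 q [ 0.74  0.36 -0.88  1.98  0.34  0.95  1.08]
red [([363.2, 180.2], 11), ([305.5, 189.3], 12)] yel [] orange [([301.5, 174.8], 6)]
0.123 [[305.79574037 184.78285432]]
0.117 [[305.75194249 186.47888139]]
0.111 [[305.70833481 188.16754273]]
```

The collar dropped about 10 mm (row 186.5 → 189.3) and no yellow shows. One more blow to seat it.

Request:
carry_out:
  moves: [0,0,-0.015,0,0,0,0,0,-0.05,0,0,0,0,0,-0.015,0,0,0,0,0,0,0,0,0,0,0,0,0,0,0]

```text
time: 8.95
eef_pos: [0.4908, -0.0514, 0.1917]
orientation: [-1.626, 1.569, -0.247]
force: [-0.4, -0.0, -3.3]
gripper_width: 0.218
```

```bash
python3 chk.py s2
```

```text
t 8.95 pos [ 0.4908 -0.0514  0.1917] x [ 0.002 -0.    -1.   ] jaw [ 0.19   0.982 -0.   ] jawang 1.38 F [-0.4 -0.  -3.3] M [-0.01  0.18  0.  ] w 0.218 q [ 0.74  0.36 -0.88  1.98  0.34  0.95  1.07]
red [([363.2, 180.2], 11), ([305.5, 190.0], 10)] yel [] orange [([303.5, 173.9], 8)]
0.123 [[305.79574037 184.78285432]]
0.117 [[305.75194249 186.47888139]]
0.111 [[305.70833481 188.16754273]]
```

View pics/s2.png

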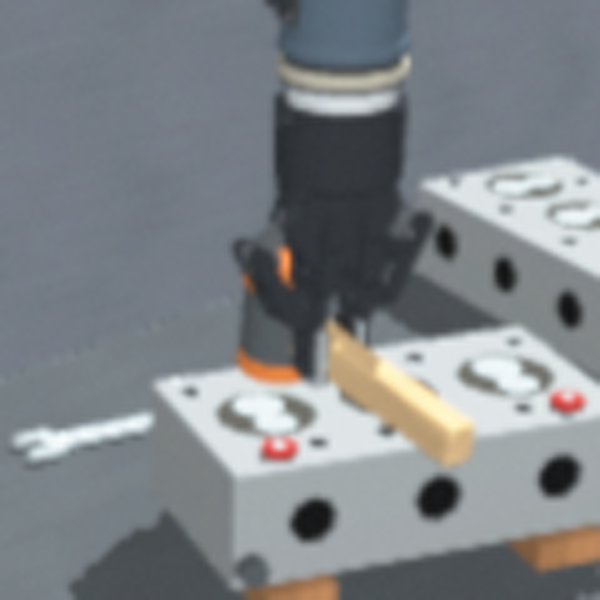

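The collar now shows no yellow and sits like the others. Its row is 190.0, against about 190.2 expected when home. One more blow to be sure, then I check the mallet's tilt before placing it.

Request:
carry_out:
  moves: [0,0,-0.015,0,0,0,0,0,-0.051,0,0,0,0,0,-0.015,0,0,0,0,0,0.02,0,0,0,0,0,0.025,0,0,0]

```text
time: 9.62
eef_pos: [0.491, -0.0513, 0.2167]
orientation: [-1.476, 1.568, -0.096]
force: [1.1, 0.2, -4.9]
gripper_width: 0.216
```

```bash
python3 chk.py s3; python3 - <<'E'
from h import *
s,R=st();p=s['eef_pos'];d=np.array([.982,-.19,0]);n=np.array([.19,.982,0])
A=p+[.052,-.0105,.0035]
print('seated exp rows',proj('side',[[.6098,-.2026,.111],[.4631,-.2555,.111]]))
for th in(0,.1,.2):
    e=lambda k,v,u: p+[0,0,.005]+(-(k-.0525)*np.cos(th))*d+[0,0,-(k-.0525)*np.sin(th)+u]+v*n
    print(th,'end corners top',proj('side',[e(.18,-.01,.013),e(.18,.01,.013),e(.18,-.01,-.013),e(.18,.01,-.013)]).round(1).tolist())
b=cv2.imread('pics/s3.png');b=env.camera('side');h=cv2.cvtColor(b,cv2.COLOR_RGB2HSV);m=cv2.inRange(h,np.array((12,60,120)),np.array((28,160,255)));m[:130]=0;m[202:]=0;m[:,:300]=0;m[:,360:]=0
nn,l,st_,c=cv2.connectedComponentsWithStats(m);i=1+st_[1:,4].argmax();print(st_[i],cv2.boxPoints(cv2.minAreaRect(np.argwhere(l==i)[:,::-1].astype(np.float32))))
E
```

```text
t 9.62 pos [ 0.491  -0.0513  0.2167] x [ 0.002 -0.    -1.   ] jaw [0.19  0.982 0.   ] jawang 1.38 F [ 1.1  0.2 -4.9] M [ 0.02  0.11 -0.03] w 0.216 q [ 0.77  0.33 -0.9   1.95  0.3   1.    1.11]
red [([318.3, 171.7], 3), ([363.2, 180.2], 11), ([305.5, 190.0], 10)] yel [] orange [([303.3, 166.2], 14)]
0.123 [[305.79574037 184.78285432]]
0.117 [[305.75194249 186.47888139]]
0.111 [[305.70833481 188.16754273]]
t 9.68 pos [ 0.4903 -0.0515  0.2161] x [ 0. -0. -1.] jaw [ 0.19   0.982 -0.   ] jawang 1.38 F [ 0.2 -0.8 -4.6] M [0.02 0.15 0.05] w 0.218 q [ 0.77  0.33 -0.9   1.95  0.3   1.    1.11]
seated exp rows [[320.15818411 170.21329351]
 [363.14341103 178.52324022]]
0 end corners top [[347.0, 171.1], [341.3, 172.7], [346.3, 179.8], [340.7, 181.4]]
0.1 end corners top [[346.5, 175.3], [340.8, 176.9], [345.9, 183.8], [340.2, 185.5]]
0.2 end corners top [[345.8, 179.2], [340.1, 180.8], [345.1, 187.7], [339.5, 189.3]]
[315 156  31  30 314] [[309.6936  164.49132]
 [315.8647  155.77919]
 [347.24506 178.00694]
 [341.07397 186.71907]]
```

View pics/s3.png

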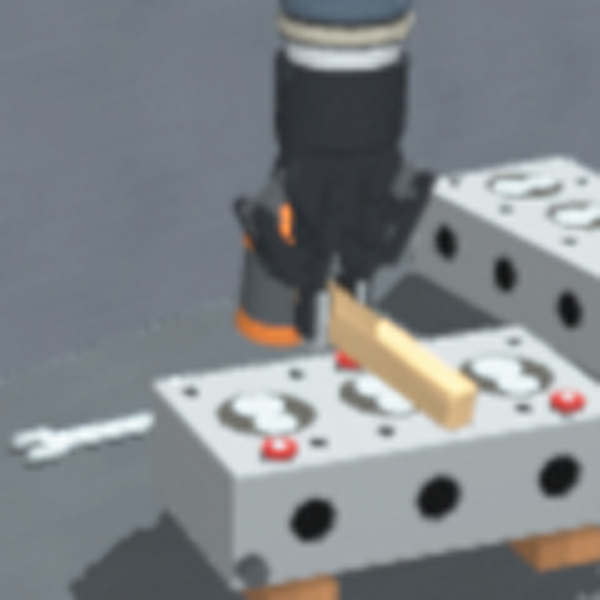

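The collar's row is unchanged at 190.0 after the third blow. That is 1.8 px from the home projection, and the seated dowels show the same 1.5–1.7 px bias, so it is home. The handle end sits about 0.1 rad low, so I turn the tool back by that much while returning.

Request:
carry_out:
  moves: [0.006,0.04,0,0.004,0.02,0,0.012,0.09,0,0.008,0.04,0,0.018,0.14,0,0.011,0.06,0,0.024,0.19,0,0.015,0.08,0,0.03,0.235,0,0.019,0.098,0]

```text
time: 10.35
eef_pos: [0.5193, 0.1848, 0.2137]
orientation: [1.588, 1.467, 2.968]
force: [0.5, 0.1, -3.7]
gripper_width: 0.214
```

Request:
carry_out:
  moves: [0.004,0.04,-0.01,0,0,0,0.008,0.07,-0.05,0,0,0,0.0085,0.073,-0.1,0,0,0,0.0085,0.073,-0.14,0,0,0,0.0085,0.073,-0.155,0,0,0]

```text
time: 10.98
eef_pos: [0.5261, 0.2549, 0.0566]
orientation: [1.617, 1.465, 2.998]
force: [-0.8, -0.5, -4.9]
gripper_width: 0.213
```

```bash
python3 - <<'E'
from h import *
s,R=st()
b=env.camera('side')
print(proj('side',[[.5815,.2455,.03],[.529,.2567,.03]]))
cv2.imwrite('pics/p5.png',cv2.resize(b[190:290,180:300],(720,600),interpolation=2)[:,:,::-1])
E
```

```text
t 10.97 pos [0.5261 0.2549 0.0566] x [-0.105  0.015 -0.994] jaw [ 0.189  0.982 -0.005] jawang 1.381 F [-0.8 -0.5 -4.9] M [-0.   -0.04  0.03] w 0.213 q [ 0.05  0.72 -0.77  1.82  0.52  0.92  0.43]
[[221.90638684 239.99236559]
 [229.40470612 248.85677998]]
```

View pics/p5.png

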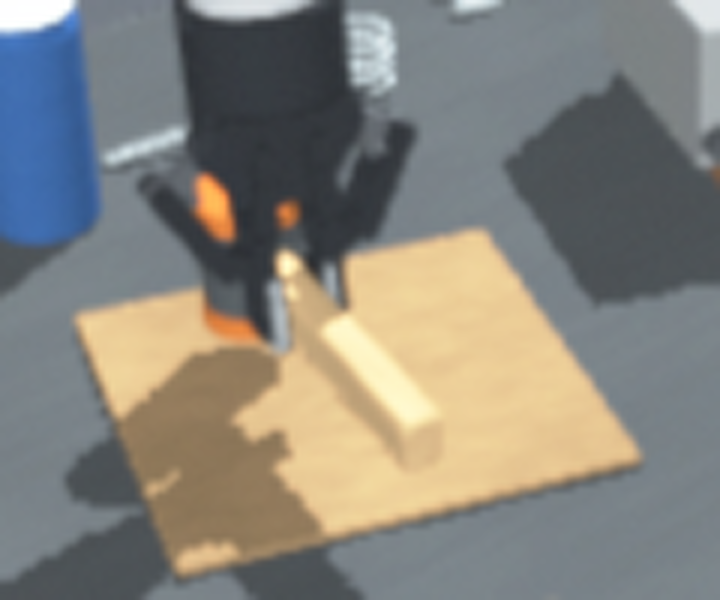

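The mallet hangs level above the pad with its lower rim near crop (240,325). Lower gently, watching the force.

Request:
carry_out:
  moves: [0,0,-0.004,0,0,0,0,0,-0.008,0,0,0,0,0,-0.012,0,0,0,0,0,-0.016,0,0,0,0,0,-0.016,0,0,0]

```text
time: 11.65
eef_pos: [0.5287, 0.2565, 0.0452]
orientation: [1.572, 1.471, 2.952]
force: [0.3, -1.0, -4.2]
gripper_width: 0.216
```

Request:
carry_out:
  moves: [0,0,-0.003,0,0,0,0,0,-0.005,0,0,0,0,0,-0.005,0,0,0,0,0,-0.005,0,0,0]

```text
time: 12.15
eef_pos: [0.5288, 0.2567, 0.0404]
orientation: [1.568, 1.471, 2.948]
force: [0.5, -0.3, -4.1]
gripper_width: 0.213
```

Request:
carry_out:
  moves: [0,0,-0.001,0,0,0,0,0,-0.002,0,0,0,0,0,-0.002,0,0,0]

```text
time: 12.52
eef_pos: [0.5287, 0.2566, 0.0382]
orientation: [1.571, 1.471, 2.951]
force: [-0.3, -0.7, -3.6]
gripper_width: 0.217
```

Request:
carry_out:
  moves: [0,0,-0.001,0,0,0,0,0,-0.001,0,0,0,0,0,-0.001,0,0,0]

```text
time: 12.9
eef_pos: [0.5287, 0.2567, 0.0373]
orientation: [1.569, 1.471, 2.949]
force: [0.1, 0.1, -4.3]
gripper_width: 0.217
```

Request:
carry_out:
  moves: [0,0,-0.001,0,0,0,0,0,-0.001,0,0,0,0,0,-0.001,0,0,0]

```text
time: 13.28
eef_pos: [0.5288, 0.2567, 0.0363]
orientation: [1.569, 1.471, 2.949]
force: [0.5, -0.3, -4.1]
gripper_width: 0.213
```

Request:
carry_out:
  moves: [0,0,-0.001,0,0,0,0,0,-0.001,0,0,0,0,0,-0.001,0,0,0]

```text
time: 13.65
eef_pos: [0.5288, 0.2568, 0.0357]
orientation: [1.568, 1.471, 2.948]
force: [-0.6, -0.8, 1.1]
gripper_width: 0.217
```

Request:
carry_out:
  moves: [0,0,-0.001,0,0,0,0,0,-0.001,0,0,0,0,0,-0.001,0,0,0]

```text
time: 14.02
eef_pos: [0.5287, 0.2569, 0.0356]
orientation: [1.574, 1.471, 2.954]
force: [-2.5, -2.3, 7.5]
gripper_width: 0.217
```

Contact: the force changed sign and z stopped at 0.0357, matching the grasp height. Release, then rise straight up.

Request:
carry_out:
  moves: [0,0,0.001,0,0,0,0,0,0.001,0,0,0,0,0,0.001,0,0,0,0,0,0.001,0,0,0]
  claw: 0.1
  force: 20

```text
time: 14.52
eef_pos: [0.5288, 0.2567, 0.0352]
orientation: [1.568, 1.471, 2.948]
force: [-0.3, -0.6, 1.1]
gripper_width: 0.553
```

Request:
carry_out:
  moves: [0,0,0,0,0,0,0,0,0.005,0,0,0,0,0,0.03,0,0,0,0,0,0.07,0,0,0,0,0,0.12,0,0,0]
  claw: 1

```text
time: 15.15
eef_pos: [0.5282, 0.2563, 0.1561]
orientation: [1.578, 1.469, 2.959]
force: [0.5, -0.1, 1.0]
gripper_width: 1.001
```

Request:
carry_out:
  moves: [0,-0.04,0.04,0,0,0,0,-0.09,0.06,0,0,0,0,-0.14,0.06,0,0,0,0,-0.18,0.06,0,0,0,0,-0.18,0.06,0,0,0]

```text
time: 15.78
eef_pos: [0.5291, 0.0725, 0.2152]
orientation: [1.593, 1.471, 2.966]
force: [0.5, 0.8, -0.1]
gripper_width: 0.998
```

```bash
python3 - <<'E'
from h import *
s,R=st()
a=env.camera('top');b=env.camera('side')
print('orange',comps(a,(5,180,150),(16,255,255),(160,110,310,260)),'was 215.4,158.9')
print('red',comps(b,(0,120,90),(6,255,255),(270,140,390,225),3))
o=np.zeros((600,800,3),np.uint8);o[:300]=cv2.resize(a[60:260,140:440],(450,300)).repeat(1,0) if 0 else 0
o[:,:400]=cv2.resize(b[160:280,170:250],(400,600),interpolation=2);o[:,400:]=cv2.resize(a[70:250,140:260],(400,600),interpolation=2)
cv2.imwrite('pics/p6.png',o[:,:,::-1])
E
```

```text
t 15.78 pos [0.5291 0.0725 0.2152] x [-0.098  0.017 -0.995] jaw [ 0.196  0.981 -0.002] jawang 1.373 F [ 0.5  0.8 -0.1] M [-0.05 -0.1   0.  ] w 0.998 q [ 0.49  0.46 -0.91  1.81  0.34  1.15  0.84]
orange [([215.2, 158.6], 320)] was 215.4,158.9
red [([320.0, 171.7], 7), ([363.2, 180.2], 11), ([305.5, 190.0], 10)]
```

View pics/p6.png

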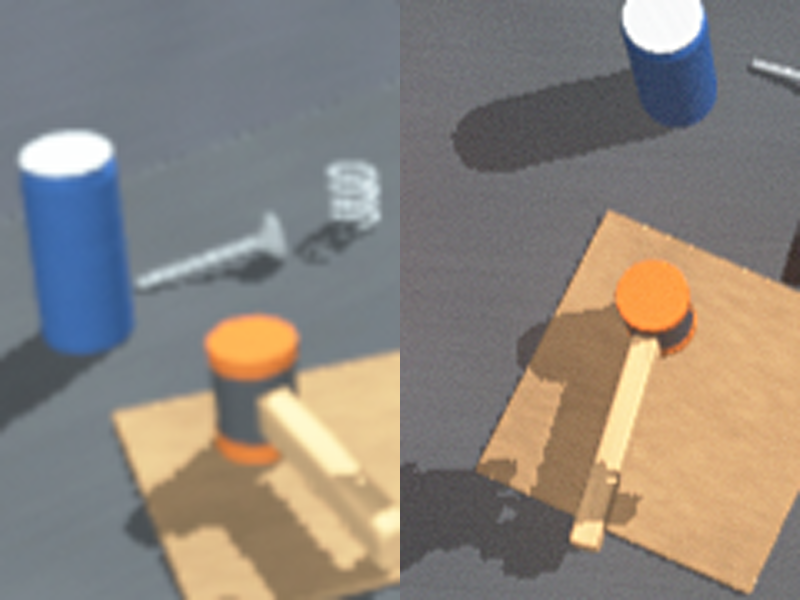

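The mallet stands on the pad at its old spot: orange face at (215.2,158.6), before (215.4,158.9). The can, valve and spring look undisturbed and the dowel row is still 190.0. Handing in.

```bash
python3 -c "
from rig import env
print(env.finish_job())"
```

```text
the job is handed in; nothing more can be done
None
```

I knocked the proud dowel (the near-left one) down with three brisk blows of the larger orange mallet. I then set the mallet back on its pad, released it and handed the job in at about 16 s. The rig reports no verdict.

- **Dowel:** no yellow shank shows. The collar's image row did not move on the third blow, and it sits 1.8 px from its calculated home position. The two seated dowels show 1.5 and 1.7 px of the same offset, so it is home to within about 1 mm.
- **Mallet:** it stands on the pad within 0.3 px of where it started in the top view. I lowered it until the force reading showed contact before opening the fingers.
- **Bystanders:** the oil can, valve and spring look undisturbed in the last pictures. I last saw the spanner after the third blow, where it looked unmoved, and did not re-check it after that.
- **Disagreements:** the blows tilted the mallet about 0.1 rad in the grip, so I turned the tool back by that much before placing it. Triangulated heights came out about 7 mm low for all three collars, so I judged the dowel by comparison with the seated ones. I did not measure dowel speed or impact force directly.

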